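# Snap open the folding lid stand and rest the large pan lid on it

## Robot

A 6-joint arm with a two-finger parallel gripper is mounted at the origin on the work surface. World frame = base frame: x ahead of the robot, y to its left, z up, the work surface at z = 0. Lengths are in m, angles in rad, forces in N, time in s.
With the tool pointing down it reaches from about 0.325 to 0.775 m from the base axis. Payload 5.5 kg.
Tool frame: the origin (TCP) lies at the very end of the fingers, on their centre line; the grasp point (between the pads) lies 19 mm behind it; z points along the fingers, y is the direction in which the jaws open and shut (so a half turn about z gives the same grasp; the last joint's range is limited). The gripper opens to 85 mm and grips with 20 to 120 N. Pads are 22 mm wide; open, the fingers measure 114 mm over their backs; the gripper's body (76 mm by 85 mm) begins 54 mm behind the grasp point. The pads swing forward as they close: fully open they stand 13 mm farther back than shut.
Start: joints at [-1.25, 0.091, 1.231, -0, 1.82, -0.057], TCP at [0.221, -0.558, 0.231] pointing down, gripper open.
Joint ranges: [-2.87, 2.87], [-0.86, 2.18], [0.17, 2.46], [-1.51, 4.65], [0.06, 2.69], [-2.65, 2.65]. Speed limits (rad/s): [2.57, 2.57, 3.01, 3.14, 3.14, 3.14].

## Interface

Orientations are given as a rotation vector (axis times angle).
In Python, from plant import readout, cams, arm gives the robot as it stands.
- The arm moves only by the shell command python3 -m creep 'ROWS'. ROWS is JSON, a list of rows, each an object of numbers: "tx", "ty", "tz": the shift along the tool's x, y, z in cm; "twist": the turn about the tool's z in degrees; "jaw": the finger opening in cm, from 0 to 8.54. In form: [{"tx": .., "ty": .., "tz": .., "twist": .., "jaw": ..}, ...]. A call has 1 to 8 rows; each row shifts and turns the commanded pose from where the row before left it, along the tool's axes as they then stand; what a row does not reach is not made up. A row lasts 1/8 s, in which the tool goes at most 62.5 mm and 10.7 degrees, less where a joint would pass 70% of its speed; a pose out of reach is approached as far as the arm can. A call is refused whole if a number of a shift passes 6.25 or a number of a turn 10.7, either way. A call with a gripper value outside its range is refused whole. The fingers move at their own pace and stop on an object; the grip force is fixed at half the most. Time passes only in rows, so rows that do not move let the fingers close. It gives the time, the measured TCP pose, the force and the opening at its end, in the units of the state.
- readout.read_state(): the state, without advancing time (a new reading comes with each control period).
- cams.capture(name): name is "side" or "top"; returns a dict with "img" (420x560x3 uint8, red, green, blue), "mtx" (3x3 intrinsics, pixels), "camera_from_world" (4x4, takes a point from world to camera coordinates). Camera axes: x right, y down, z forward; pixel columns grow to the right and rows downward; lengths in m; the calibration is good to about 2 mm. A picture is of the moment at which its call begins. There is no depth.
- arm.hand_in(): hands the job in, once; it reports no verdict.
The state is a dict: "clock": time; "joints": joint angles; "joint_vel": joint speeds; "effort": joint torques, N m; "tcp_pos": TCP position; "orientation": TCP orientation; "force": force on the tool from outside, world axes, zero at the start; "torque": the same for the moment, N m; "finger_gap": opening from 0.0 (shut) to 1.0 (fully open).
Only numpy, scipy, OpenCV 4.12 (cv2) and the standard library are available. Lean on these libraries where they do the work, as an engineer would, in place of code of your own. Each camera call takes 0.05 s, during which the arm holds its last target.

## Task

Swing the folded lid stand's back up past its snap point until it is fully open, then take the largest of the three pan lids out of the lid organiser and set it down in the stand, resting on both cradle ribs behind the front lip and leaning back against the open rest with its knob facing out to the front. Do not let the lid drop, and leave the two other lids and everything else on the worktop where they are.

Things in the scene. Friction and masses are not known exactly. Their poses are not given: they have to be found in the camera images.
- stand: Folding lid stand of sheet steel, fixed to the worktop. Origin on the worktop; x points from its front lip to its hinge (its front looks to -x), y along the hinge, z up. Base plate x -45 to 75, y -60 to 60, top at z 9 mm. Front lip: strip 110 mm long in y, x -5 to 0, top z 26 mm.
- stand_seat (a point): Where the large lid's lowest rim point belongs, leaned back: stand x 13.5, y 0, z 13 mm, in the channel behind the lip, about 20 mm wide at that height when the back is open. Two rubber cradle ribs along x (stand x -1 to 33) at y -35 and +35, 6 mm wide, top z 19 mm, carry a round lid on edge so it cannot roll.
- stand_hinge (a point): Middle of the hinge axis (along the stand's y), at stand x 38, z 41 mm, between cheeks at y -42 and +42 (top z 48, front x 31 mm). The back: a plate 6 mm thick, 64 mm wide, 2 to 58 mm from the axis, then a pull tab 16 mm wide, 8 mm thick, to 101 mm. Mid-thickness lies 6 mm below the axis when folded (6 mm in front when open).
- stand_back (a joint): Hinge of the back: 0 folded level, pointing to -x over lip and channel; grows as the tab is lifted up and over towards +x; 1.833 rad fully open at the stop, leaning back 15 degrees, tip about 140 mm high. An over-centre spring returns it below about 0.87 rad and throws it open above. Lifting the tab starts at about 6 N and falls to nearly nothing at dead centre.
- stand_tab (a point): Point on the pull tab, mid-width and mid-thickness, 90 mm from the hinge axis, 11 mm from the tab's end. Folded it is 35 mm above the worktop and overhangs the base. It can be pinched across its 16 mm width (along the stand's y) from above and turns between the fingers as it is lifted.
- organiser: Fixed white plastic lid organiser, 190 (x) x 116 (y) mm, origin under its centre. Two ribs along x at y -35 and +35, top z 19 mm, carry the lids on edge in three slots at x -58, 0 and +58 mm, in any order. Each slot has four upright clips 58 mm high at y -46 and +46, 13 mm apart inside.
- lid_large: Largest of three round steel pan lids: disc 170 mm across, 10 mm thick, 0.27 to 0.47 kg, on edge in the organiser. Origin at its lowest rim point, mid-thickness; z up through the disc's centre to the rim's top (170 mm up); x the disc's axis, knob on the -x face. That face has a raised centre 102 mm across, 4 mm high. Can be gripped at the rim's top from above.
- lid_large_knob (a point): Middle of the outer end of the large lid's black knob (30 mm across), 31 mm from the disc's centre.
- lid_large_center (a point): Centre of the large lid's disc, mid-thickness. Held by the rim's top, the lid can swing between the fingers when carried fast or gripped lightly.
- lid_medium: Steel pan lid of the same form, 140 mm diameter, in another slot; leave it. Origin at the lowest point of the rim, axes as for the large lid.
- lid_small: Steel pan lid of the same form, 115 mm diameter, in another slot; leave it. Origin at the lowest point of the rim, axes as for the large lid.
- mill: Steel pepper mill, 54 mm diameter, 150 mm high, standing; origin under its centre; leave it.
- jar_a: Glass jar with steel screw lid, 68 mm diameter, 85 mm high, behind the stand; origin under its centre; leave it.
- jar_b: Glass jar with steel screw lid, 68 mm diameter, 85 mm high, behind the organiser; origin under its centre; leave it.
- brush: Pastry brush lying flat, 185 mm long along its x, 36 mm wide, 12 mm high, wooden handle to -x; origin on its underside near the ferrule; leave it.
- salt_bowl: White ceramic bowl, 90 mm diameter, 45 mm high; origin under its centre; leave it.
- can: Plain steel can, 72 mm diameter, 100 mm high; origin under its centre; leave it.

How it is judged:
On the way:
1. the stand's back is snapped fully open (hinge above 1.75 rad) (value of joint stand_back above 1.75 rad), for 0.3 s.
At the end, for the whole second after the job is handed in: Back open (hinge above 1.75 rad); large lid at rest in the stand, knob to the front, leaning back 8 to 29 degrees, its centre within 15 mm of the middle sideways, 80 to 104 mm high, at stand x 20 to 48 mm; the two other lids within 15 mm of their starts (value of joint stand_back above 1.75 rad and y of lid_large_center in the frame of stand between -0.015 and 0.015 m and z of lid_large_center in the frame of stand between 0.08 and 0.104 m and x of lid_large_center in the frame of stand between 0.02 and 0.048 m and x of lid_large_knob in the frame of stand below 0.018 m and angle between the x axis of lid_large and the x axis of stand, either way round between 0.14 and 0.5 rad and linear speed of lid_large below 0.02 m/s and distance of each of lid_medium, lid_small from where it was at the start of the episode below 0.015 m); the robot touches nothing.
It fails at once if the large lid falls freely (out of the fingers and faster than 0.5 m/s) (contact force between the fingers and lid_large below 0.05 N and linear speed of lid_large above 0.5 m/s).
It fails at once if another lid is moved by more than 30 mm (distance of any of lid_medium, lid_small from where it was at the start of the episode above 0.03 m).
It fails at once if the mill, a jar, the brush, the bowl or the can is moved by more than 30 mm (distance of any of mill, jar_a, jar_b, brush, salt_bowl, can from where it was at the start of the episode above 0.03 m).
It also fails if it takes over 51 s, if anything falls off the work surface, if the arm or the gripper's body presses on something with over 40 N, if the wrist force passes 120 N, or if a joint passes its speed limit or range.

## Working session

There is one attempt and no reset: what is moved stays moved. The work goes in short steps, Python scripts to look and compute and a shell command to move; the robot and the scene stay as the last step left them, time stands still between calls to the robot, and variables do not carry over. Pictures are saved under pics/ and viewed, and the job is handed in when it is done.

```bash
mkdir -p pics; ls
python3 - <<'E'
from plant import readout, cams, arm
import cv2
s=readout.read_state();print(s)
for n in("side","top"):
    c=cams.capture(n);cv2.imwrite(f"pics/{n}0.png",c["img"][:,:,::-1]);print(n,c["mtx"].tolist(),c["camera_from_world"].round(4).tolist())
E
```

```text
pics
{'clock': 0.0, 'joints': array([-1.24968065e+00,  9.18477813e-02,  1.23189980e+00,  2.28453074e-06,
        1.81974796e+00, -5.67098465e-02]), 'joint_vel': array([ 0.00147206,  0.00016919,  0.00133681,  0.00112564, -0.00119998,
        0.00012387]), 'effort': array([ 3.05296395e-03, -4.58727264e+01, -4.18024814e+01,  1.20614754e-04,
        1.14156588e-02, -2.61902022e-05]), 'tcp_pos': array([ 0.22124832, -0.55742728,  0.23014961]), 'orientation': array([-3.08384734e+00, -5.89609750e-01,  3.90328915e-04]), 'force': array([-0.80974866,  0.0120334 , -0.72570937]), 'torque': array([-0.04403945, -0.05080135,  0.00401343]), 'finger_gap': 0.9996831094634021}
side [[429.8363599166565, 0.0, 277.94522484138304], [0.0, 429.8363599166565, 214.6635793659128], [0.0, 0.0, 1.0]] [[0.9943, -0.1065, -0.0079, -0.6168], [-0.084, -0.7344, -0.6735, 0.0527], [0.0659, 0.6703, -0.7392, 1.0645], [0.0, 0.0, 0.0, 1.0]]
top [[444.79281638288086, 0.0, 279.83499033689657], [0.0, 444.79281638288086, 213.9245412344217], [0.0, 0.0, 1.0]] [[0.0126, -0.9999, 0.0091, -0.0813], [-0.9965, -0.0133, -0.0823, 0.6296], [0.0824, -0.0081, -0.9966, 1.2307], [0.0, 0.0, 0.0, 1.0]]
```

Run:
```python
import cv2
for n in("side","top"):
    im=cv2.imread(f"pics/{n}0.png");cv2.imwrite(f"pics/{n}0b.png",cv2.resize(im,(800,600),interpolation=cv2.INTER_CUBIC))
```

```text
(no output)
```

View pics/side0b.png

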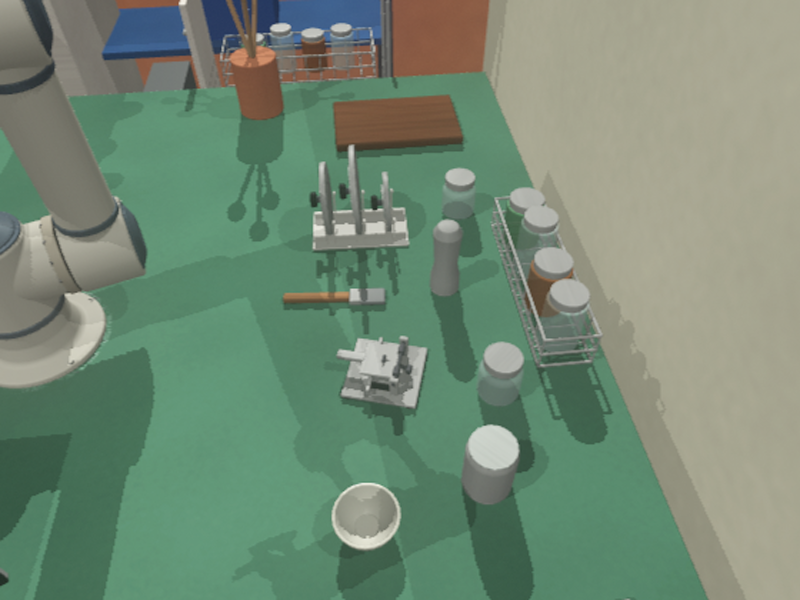

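View pics/top0b.png

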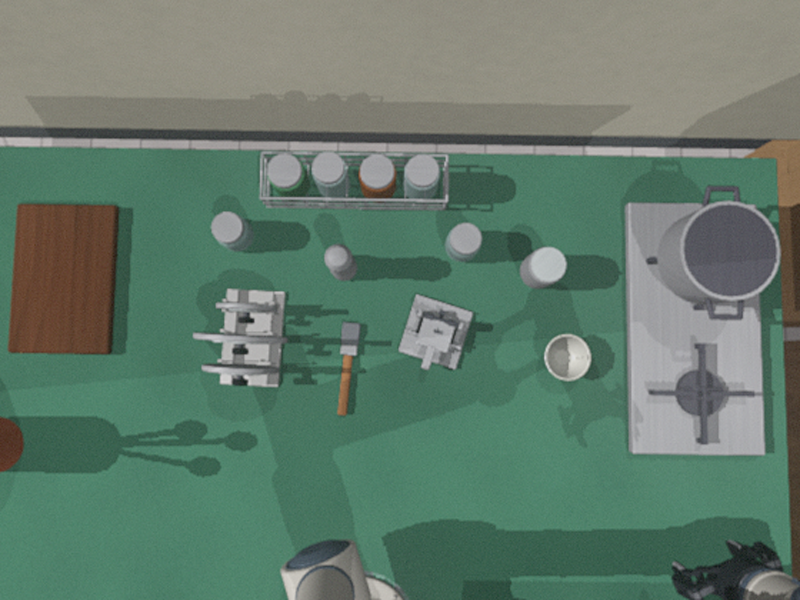

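The side and top views show the stand folded at about (430,332) in the top picture, with its tab pointing to the robot. The organiser is at about (250,338), and the large lid is in the middle slot with its knob towards the robot. I'll zoom in next.

Run:
```python
import cv2
def crop(n,x0,y0,w,h,k,o):
    im=cv2.imread(f"pics/{n}0.png")[y0:y0+h,x0:x0+w]
    im=cv2.resize(im,None,fx=k,fy=k,interpolation=cv2.INTER_CUBIC)
    for i in range(0,w,10):
        cv2.putText(im,str(x0+i),(i*k,8),0,.3,(0,255,255),1);cv2.line(im,(i*k,10),(i*k,14),(0,255,255),1)
    for i in range(0,h,10):
        cv2.putText(im,str(y0+i),(0,i*k+4),0,.3,(0,255,255),1)
    cv2.imwrite(o,im)
crop("top",270,195,72,72,8,"pics/ts.png")
crop("side",230,230,75,60,9,"pics/ss.png")
crop("top",130,195,80,80,7,"pics/to.png")
crop("side",210,95,90,85,7,"pics/so.png")
```

```text
(no output)
```

View pics/ts.png

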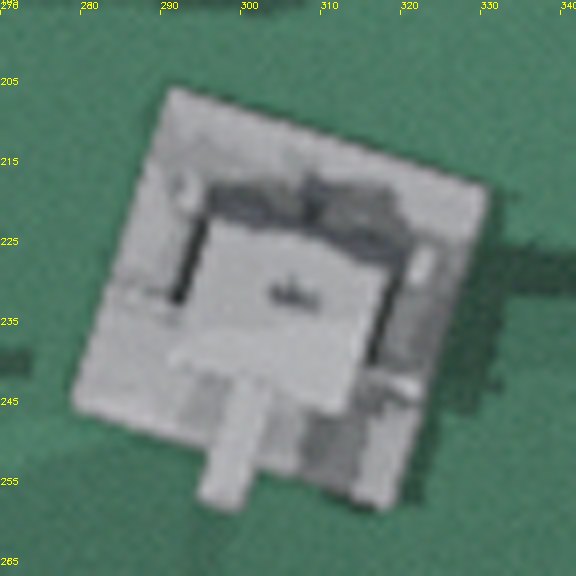

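View pics/ss.png

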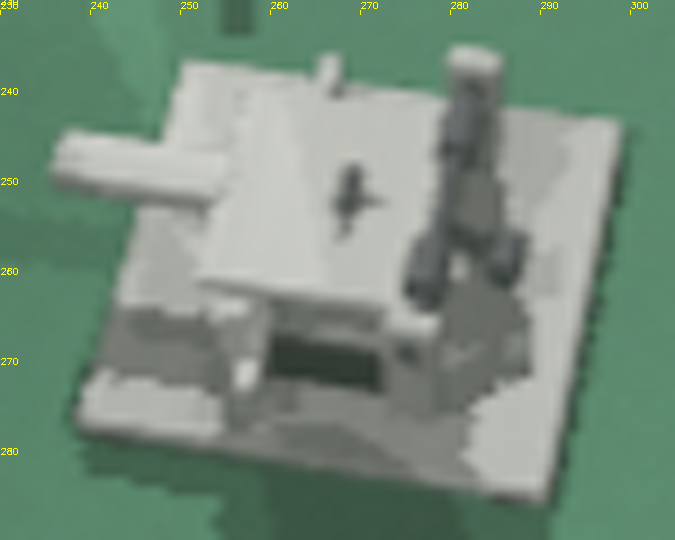

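View pics/to.png

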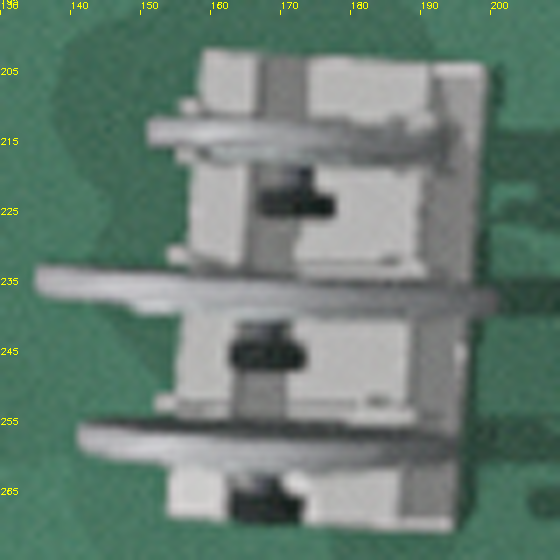

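View pics/so.png

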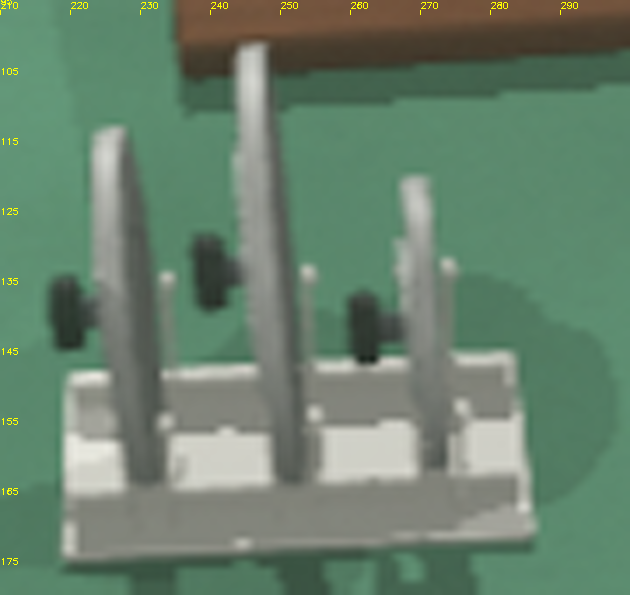

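```bash
cat > h.py <<'E'
import numpy as np
from scipy.optimize import least_squares
M={"side":(np.array([[429.8364,0,277.9452],[0,429.8364,214.6636],[0,0,1]]),None),"top":(np.array([[444.7928,0,279.835],[0,444.7928,213.9245],[0,0,1]]),None)}
from plant import cams
C={n:cams.capture(n) for n in("side","top")}
def proj(n,P):
    c=C[n];P=np.atleast_2d(P);q=(c["camera_from_world"][:3,:3]@P.T).T+c["camera_from_world"][:3,3];q=(c["mtx"]@q.T).T
    return q[:,:2]/q[:,2:]
def tow(p,L):
    x,y,a=p;L=np.atleast_2d(L);R=np.array([[np.cos(a),-np.sin(a),0],[np.sin(a),np.cos(a),0],[0,0,1]])
    return (R@L.T).T+[x,y,0]
def up(pts,x0,y0,k): return (np.array(pts)+.5)/k-.5+[x0,y0]
def fit(obs,p0):
    f=lambda p:np.concatenate([(proj(n,tow(p,np.array(L)/1000))-uv).ravel() for n,L,uv in obs])
    r=least_squares(f,p0,loss="soft_l1");print(r.x,"res",f(r.x).round(1).reshape(-1,2).tolist());return r.x
def tri(uvs):
    f=lambda P:np.concatenate([proj(n,P)[0]-uv for n,uv in uvs.items()])
    r=least_squares(f,[.5,0,.1]);print(r.x.round(4),"res",r.fun.round(2));return r.x
E
python3 - <<'E'
from h import *
b=[[75,60,9],[75,-60,9],[-45,60,9],[-45,-60,9]]
ot=("top",b+[[-63,8,39],[-63,-8,39]],up([(172,86),(490,187),(72,405),(392,508),(197,492),(240,510)],270,195,8))
os=("side",b+[[-63,8,39],[-63,-8,39]],up([(622,122),(548,495),(183,62),(78,422),(65,130),(52,172)],230,230,9))
for o in([ot],[os],[ot,os]): fit(o,[.5,-.1,0])
print("org")
# organiser upper corners; try z
o1=[[95,58],[95,-58],[-95,58],[-95,-58]]
for z in (6,9,19):
  B=[l+[z] for l in o1]
  t=("top",B,up([(205,48),(485,65),(168,515),(455,528)],130,195,7))
  s=("side",B,up([(515,352),(532,525),(68,375),(66,545)],210,95,7))
  fit([t],[.5,.2,0]);fit([s],[.5,.2,0]);fit([t,s],[.5,.2,0])
print("knob");tri({"top":up([(268,370)],130,195,7)[0],"side":up([(192,272)],210,95,7)[0]})
print("toprim");
for x in(252,):
  s=up([(x,43)],210,95,7)[0]
  f=lambda P:(proj("side",[P[0],P[1],.183])[0]-s)
  print(least_squares(f,[.5,.2]).x)
# rim ends in top at z~.098
for q in[(36,278),(497,300)]:
  u=up([q],130,195,7)[0]
  print(least_squares(lambda P:(proj("top",[P[0],P[1],.105])[0]-u),[.5,.2]).x)
E
```

```text
[ 0.56870976 -0.14060112 -0.29785751] res [[0.0, -0.3], [0.2, -0.1], [-0.3, -0.2], [-0.1, -0.2], [0.0, 0.7], [0.1, 0.2]]
[ 0.57066114 -0.14004828 -0.29222255] res [[0.2, -0.2], [0.2, 0.1], [0.3, -0.4], [-0.2, 0.1], [-0.1, -0.2], [-0.4, 0.5]]
[ 0.56992365 -0.14033392 -0.29466359] res [[-0.2, -0.6], [-0.0, -0.6], [-0.3, -0.6], [-0.1, -0.7], [0.0, 0.3], [0.1, -0.2], [-0.0, -0.0], [-0.2, 0.3], [0.0, -0.3], [-0.6, 0.2], [-0.4, -0.1], [-0.7, 0.6]]
org
[ 0.56614306  0.22090587 -0.04015845] res [[-0.2, 0.1], [0.2, -0.2], [0.1, -0.1], [-0.1, 0.2]]
[ 0.56817139  0.22421177 -0.04037065] res [[-0.2, -0.7], [0.5, 0.4], [0.2, -0.9], [-0.5, 0.9]]
[ 0.56703338  0.22151949 -0.03980272] res [[-0.4, -0.2], [-0.0, -0.5], [-0.1, -0.4], [-0.3, -0.1], [-0.4, -0.1], [0.2, 1.0], [-0.2, -0.3], [-0.9, 1.6]]
[ 0.56605609  0.22023588 -0.04013996] res [[-0.2, 0.0], [0.2, -0.3], [0.0, -0.0], [-0.0, 0.3]]
[ 0.56809556  0.22075658 -0.04041563] res [[-0.1, -0.8], [0.6, 0.4], [0.1, -1.0], [-0.7, 1.0]]
[ 0.56696588  0.22031711 -0.04060231] res [[-0.2, -0.3], [0.2, -0.6], [-0.0, -0.4], [-0.1, -0.0], [-0.4, -0.6], [0.2, 0.5], [-0.3, -0.9], [-1.1, 1.1]]
[ 0.56576593  0.21799898 -0.04012067] res [[-0.4, -0.3], [0.4, -0.5], [-0.2, 0.2], [0.1, 0.5]]
[ 0.56785566  0.20929355 -0.04073317] res [[0.3, -1.0], [1.0, 0.5], [-0.3, -1.2], [-1.1, 1.1]]
[ 0.56674158  0.21623941 -0.04264573] res [[0.4, -0.6], [1.1, -0.8], [0.4, -0.2], [0.7, 0.2], [-0.3, -2.4], [0.3, -1.1], [-0.7, -2.7], [-1.6, -0.6]]
knob
[0.5321 0.2218 0.0997] res [-0.   -0.08 -0.08  0.01]
toprim
[0.56262311 0.24859443]
[0.56527662 0.30859639]
[0.55923711 0.13539681]
```

```bash
cat >> h.py <<'E'
from plant import readout
from scipy.spatial.transform import Rotation as Ro
ST=[.5697,-.1403,-.295]
def delta(target,ang=None):
    s=readout.read_state();R=Ro.from_rotvec(s["orientation"]).as_matrix();p=s["tcp_pos"]
    a=np.degrees(np.arctan2(R[1,0],R[0,0]))
    print("t",s["clock"],"tcp",p.round(4),"ang",a.round(2),"R2",R[:,2].round(3),"gap",round(s["finger_gap"]*8.54,2),"F",s["force"].round(1))
    print("tool delta cm",(R.T@(np.array(target)-p)*100).round(2),"twist",None if ang is None else round(a-ang,2))
E
python3 -m creep '[{"tx":1.8,"ty":-1.2,"tz":0,"twist":0,"jaw":4.5},{"tx":3.6,"ty":-2.4,"tz":0,"twist":0,"jaw":4.5},{"tx":3.6,"ty":-2.4,"tz":0,"twist":0,"jaw":4.5},{"tx":3.6,"ty":-2.4,"tz":0,"twist":0,"jaw":4.5},{"tx":3.6,"ty":-2.4,"tz":0,"twist":0,"jaw":4.5},{"tx":3.6,"ty":-2.4,"tz":0,"twist":0,"jaw":4.5},{"tx":3.6,"ty":-2.4,"tz":0,"twist":0,"jaw":4.5},{"tx":3.6,"ty":-2.4,"tz":0,"twist":0,"jaw":4.5}]'
python3 -m creep '[{"tx":3.6,"ty":-2.4,"tz":0,"twist":0,"jaw":4.5},{"tx":3.6,"ty":-2.4,"tz":0,"twist":0,"jaw":4.5},{"tx":3.6,"ty":-2.4,"tz":0,"twist":0,"jaw":4.5},{"tx":3.6,"ty":-2.4,"tz":0,"twist":0,"jaw":4.5},{"tx":0,"ty":0,"tz":0,"twist":9.6,"jaw":4.5},{"tx":0,"ty":0,"tz":0,"twist":9.6,"jaw":4.5},{"tx":0,"ty":0,"tz":0,"twist":9.6,"jaw":4.5},{"tx":0,"ty":0,"tz":0,"twist":9.6,"jaw":4.5}]'
python3 - <<'E'
from h import *
print(tow(ST,[-.052,0,.035]))
delta([.5199,-.1252,.018],-16.9)
E
```

```text
clock: 1.2
tcp_pos: [0.4066, -0.2883, 0.2314]
orientation: [3.085, 0.591, 0.001]
force: [0.1, -0.2, -0.5]
finger_gap: 0.528
clock: 2.2
tcp_pos: [0.5041, -0.1471, 0.2314]
orientation: [-3.107, 0.465, -0.0]
force: [-0.2, 0.1, -0.5]
finger_gap: 0.524
[[ 0.51994629 -0.12518153  0.035     ]]
t 2.3 tcp [ 0.5041 -0.1473  0.2314] ang -16.77 R2 [ 0.  0. -1.] gap 4.48 F [-1.  -0.4 -0.5]
tool delta cm [ 0.88 -2.57 21.34] twist 0.13
```

```bash
python3 - <<'E'
from h import *
import pickle;pickle.dump({n:{k:C[n][k] for k in("mtx","camera_from_world")} for n in C},open("cal.pkl","wb"))
E
sed -i 's/^C={n:cams.*/import pickle;C=pickle.load(open("cal.pkl","rb"))/' h.py
python3 -m creep '[{"tx":0.9,"ty":-2.6,"tz":2,"jaw":4.5},{"tz":4.5,"jaw":4.5},{"tz":4.5,"jaw":4.5},{"tz":2.5,"jaw":4.5},{"tz":0,"jaw":4.5}]'
python3 - <<'E'
from h import *
import cv2
delta([.5199,-.1252,.018],-16.9)
for n,x,y in(("top",250,180),("side",210,190)):
    im=cams.capture(n)["img"][y:y+100,x:x+130,::-1];cv2.imwrite(f"pics/{n}1.png",cv2.resize(im,None,fx=6,fy=6,interpolation=cv2.INTER_CUBIC))
E
```

```text
t 2.4 tcp [ 0.5042 -0.1477  0.2314] ang -16.51 R2 [ 0.  0. -1.] gap 4.5 F [-0.6 -0.2  0.4]
tool delta cm [ 0.87 -2.6  21.34] twist 0.39invalid input at $[0]: expected keys tx, ty, tz, twist, jaw
```

View pics/side1.png

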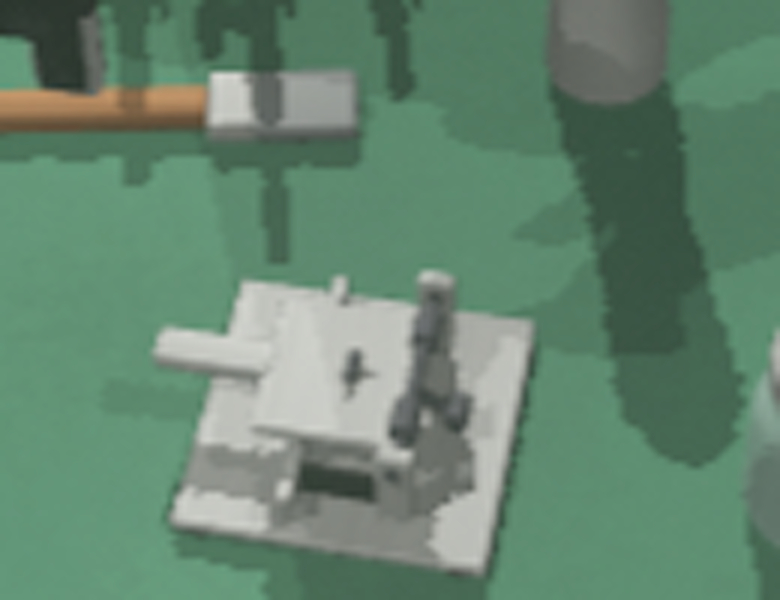

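View pics/top1.png

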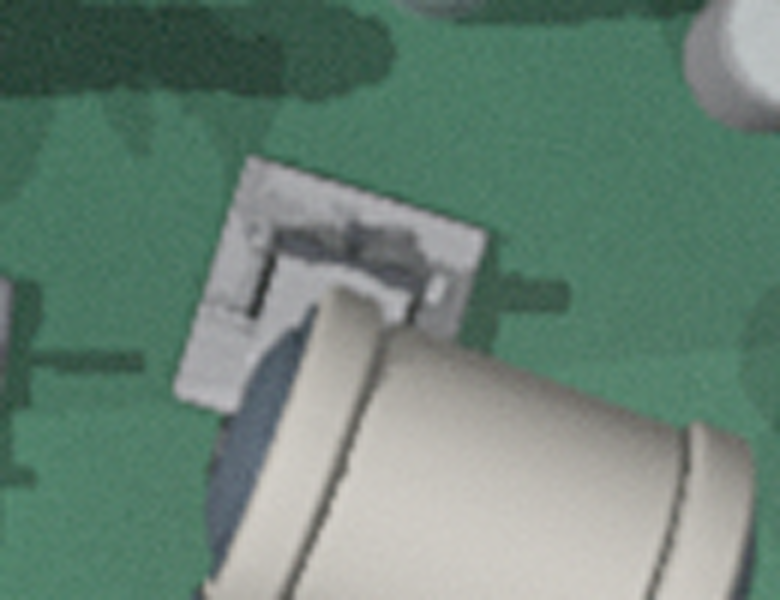

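The call was refused because every row needs all five keys. The pictures show nothing has moved, with the fingers still above and to the left of the stand in the side view. I'll resend the move.

```bash
python3 -m creep '[{"tx":0.9,"ty":-2.6,"tz":2,"twist":0,"jaw":4.5},{"tx":0,"ty":0,"tz":4.5,"twist":0,"jaw":4.5},{"tx":0,"ty":0,"tz":4.5,"twist":0,"jaw":4.5},{"tx":0,"ty":0,"tz":3.5,"twist":0,"jaw":4.5},{"tx":0,"ty":0,"tz":0,"twist":0,"jaw":4.5}]'
python3 - <<'E'
from h import *
import cv2
delta([.5199,-.1252,.018],-16.9)
for n,x,y in(("side",210,190),):
    im=cams.capture(n)["img"][y:y+100,x:x+130,::-1];cv2.imwrite(f"pics/{n}2.png",cv2.resize(im,None,fx=6,fy=6,interpolation=cv2.INTER_CUBIC))
E
```

```text
clock: 3.12
tcp_pos: [0.5183, -0.1254, 0.0828]
orientation: [-3.107, 0.455, 0.011]
force: [0.4, -0.2, 0.8]
finger_gap: 0.529
t 3.125 tcp [ 0.5183 -0.1254  0.0828] ang -16.67 R2 [-0.007  0.002 -1.   ] gap 4.52 F [ 0.4 -0.2  0.8]
tool delta cm [ 0.19 -0.06  6.48] twist 0.23
```

View pics/side2.png

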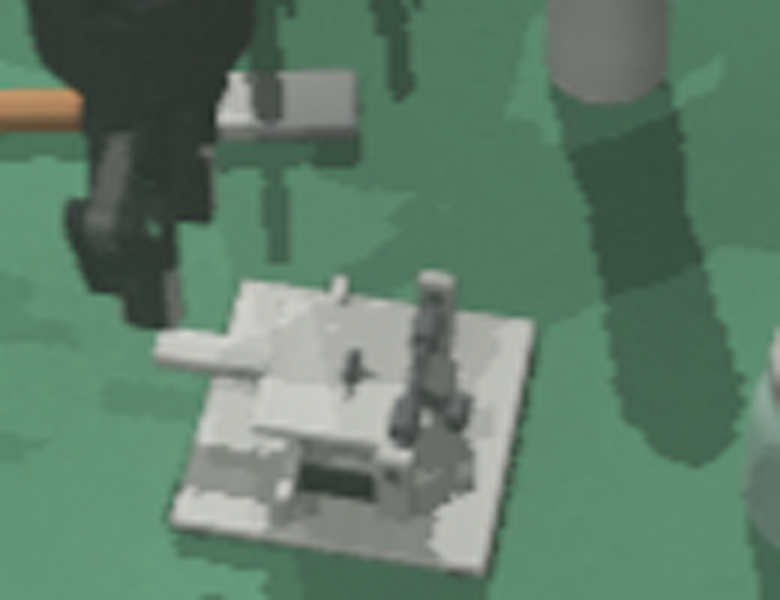

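The fingers straddle the tab in plan, about 6.5 cm above the grasp height. Descending and closing.

```bash
python3 -m creep '[{"tx":0.2,"ty":0,"tz":2.5,"twist":0,"jaw":4.5},{"tx":0,"ty":0,"tz":2.5,"twist":0,"jaw":4.5},{"tx":0,"ty":0,"tz":1.4,"twist":0,"jaw":4.5},{"tx":0,"ty":0,"tz":0,"twist":0,"jaw":4.5},{"tx":0,"ty":0,"tz":0,"twist":0,"jaw":1},{"tx":0,"ty":0,"tz":0,"twist":0,"jaw":1},{"tx":0,"ty":0,"tz":0,"twist":0,"jaw":1},{"tx":0,"ty":0,"tz":0,"twist":0,"jaw":1}]'
python3 - <<'E'
from h import *
import cv2
delta([.5199,-.1252,.018],-16.9)
for n,x,y in(("side",210,190),):
    im=cams.capture(n)["img"][y:y+100,x:x+130,::-1];cv2.imwrite(f"pics/{n}3.png",cv2.resize(im,None,fx=6,fy=6,interpolation=cv2.INTER_CUBIC))
H=np.array([.038,0,.041])
th=np.arange(0,1.85,.15);P=np.c_[-90*np.cos(th)-6*np.sin(th),90*np.sin(th)-6*np.cos(th)]
print((np.c_[th[1:],np.diff(P,axis=0)/10]).round(2).tolist())
E
```

```text
clock: 4.18
tcp_pos: [0.5236, -0.1261, 0.0241]
orientation: [-3.107, 0.457, -0.005]
force: [0.4, 4.4, 6.3]
finger_gap: 0.16
t 4.175 tcp [ 0.5236 -0.1261  0.0241] ang -16.73 R2 [ 0.003  0.001 -1.   ] gap 1.37 F [0.4 4.4 6.3]
tool delta cm [-0.38  0.02  0.61] twist 0.17
[[0.15, 0.01, 1.35], [0.3, 0.21, 1.33], [0.45, 0.41, 1.29], [0.6, 0.6, 1.21], [0.75, 0.77, 1.11], [0.9, 0.93, 0.98], [1.05, 1.07, 0.83], [1.2, 1.18, 0.66], [1.35, 1.26, 0.48], [1.5, 1.32, 0.28], [1.65, 1.35, 0.08], [1.8, 1.35, -0.12]]
```

View pics/side3.png

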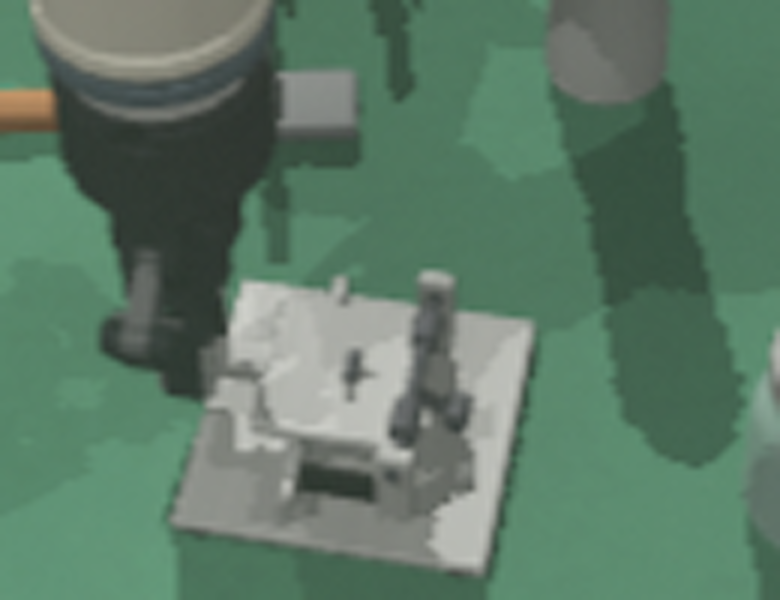

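```bash
python3 -m creep '[{"tx":0,"ty":0,"tz":0,"twist":0,"jaw":1},{"tx":0,"ty":0,"tz":0,"twist":0,"jaw":1}]'
```

```text
clock: 4.47
tcp_pos: [0.5235, -0.1261, 0.0241]
orientation: [-3.107, 0.457, -0.005]
force: [0.1, 5.2, 5.7]
finger_gap: 0.166
```

```bash
python3 -m creep '[{"tx":0.0,"ty":0,"tz":-1.3,"twist":0,"jaw":1},{"tx":0.2,"ty":0,"tz":-1.3,"twist":0,"jaw":1},{"tx":0.4,"ty":0,"tz":-1.25,"twist":0,"jaw":1},{"tx":0.6,"ty":0,"tz":-1.15,"twist":0,"jaw":1},{"tx":0.75,"ty":0,"tz":-1.05,"twist":0,"jaw":1}]'
python3 - <<'E'
from h import *
import cv2
delta([.5199,-.1252,.018],-16.9)
for n,x,y in(("side",210,190),):
    im=cams.capture(n)["img"][y:y+100,x:x+130,::-1];cv2.imwrite(f"pics/{n}4.png",cv2.resize(im,None,fx=6,fy=6,interpolation=cv2.INTER_CUBIC))
E
```

```text
clock: 5.1
tcp_pos: [0.5401, -0.1312, 0.0799]
orientation: [-3.106, 0.456, 0.007]
force: [5.3, 3.0, -13.2]
finger_gap: 0.166
t 5.1 tcp [ 0.5401 -0.1312  0.0799] ang -16.72 R2 [-0.004  0.003 -1.   ] gap 1.42 F [  5.3   3.  -13.2]
tool delta cm [-2.08  0.02  6.2 ] twist 0.18
```

View pics/side4.png

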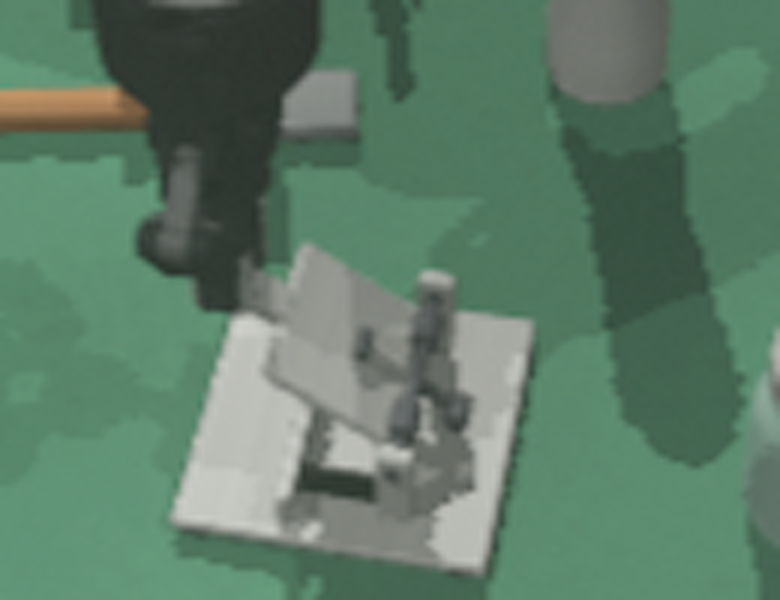

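The back is lifting cleanly: the plate is raised in the middle and the tab is still between the fingers at about (250,280). Now the rest of the arc.

```bash
python3 -m creep '[{"tx":0.95,"ty":0,"tz":-0.95,"twist":0,"jaw":1},{"tx":1.05,"ty":0,"tz":-0.8,"twist":0,"jaw":1},{"tx":1.15,"ty":0,"tz":-0.65,"twist":0,"jaw":1},{"tx":1.2,"ty":0,"tz":-0.5,"twist":0,"jaw":1},{"tx":1.25,"ty":0,"tz":-0.3,"twist":0,"jaw":1},{"tx":1.3,"ty":0,"tz":-0.1,"twist":0,"jaw":1},{"tx":0.7,"ty":0,"tz":0,"twist":0,"jaw":1},{"tx":0,"ty":0,"tz":0,"twist":0,"jaw":1}]'
python3 - <<'E'
from h import *
import cv2
delta([.5199,-.1252,.018],-16.9)
for n,x,y in(("side",210,190),):
    im=cams.capture(n)["img"][y:y+100,x:x+130,::-1];cv2.imwrite(f"pics/{n}5.png",cv2.resize(im,None,fx=6,fy=6,interpolation=cv2.INTER_CUBIC))
E
```

```text
clock: 6.15
tcp_pos: [0.6151, -0.1545, 0.1157]
orientation: [3.108, -0.457, 0.004]
force: [4.2, 0.7, -2.2]
finger_gap: 0.116
t 6.15 tcp [ 0.6151 -0.1545  0.1157] ang -16.74 R2 [ 0.002 -0.001 -1.   ] gap 0.99 F [ 4.2  0.7 -2.2]
tool delta cm [-9.98 -0.06  9.75] twist 0.16
```

View pics/side5.png

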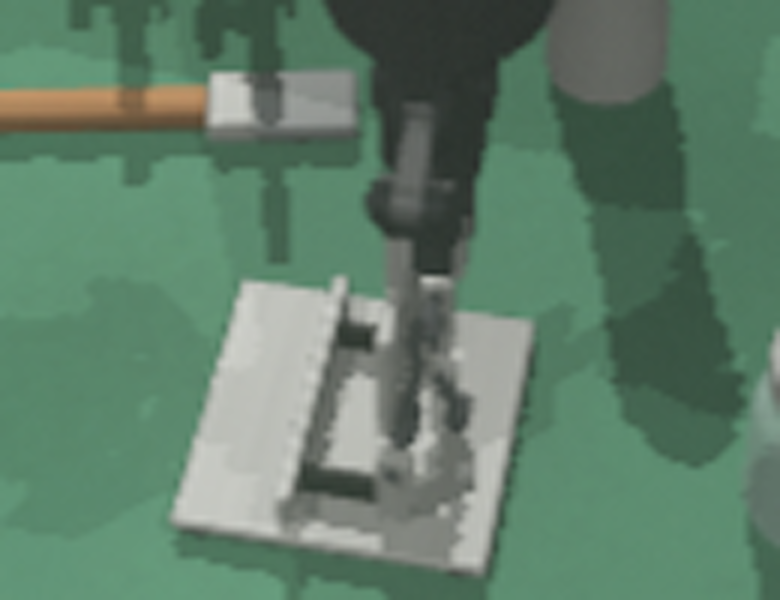

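The back is up to near vertical, past the snap point, and the fingers have slipped to the tab's end. I'll open the jaws, lift away and check.

```bash
python3 -m creep '[{"tx":0,"ty":0,"tz":0,"twist":0,"jaw":4.5},{"tx":0,"ty":0,"tz":0,"twist":0,"jaw":4.5},{"tx":0,"ty":0,"tz":-3,"twist":0,"jaw":4.5},{"tx":0,"ty":0,"tz":-4,"twist":0,"jaw":4.5},{"tx":-2,"ty":0,"tz":-4.0,"twist":0,"jaw":4.5},{"tx":-4,"ty":0,"tz":-3,"twist":0,"jaw":4.5}]'
python3 - <<'E'
from h import *
import cv2
delta([.5199,-.1252,.018],-16.9)
for n,x,y in(("side",210,190),("top",250,180)):
    im=cams.capture(n)["img"][y:y+100,x:x+130,::-1];cv2.imwrite(f"pics/{n}6.png",cv2.resize(im,None,fx=6,fy=6,interpolation=cv2.INTER_CUBIC))
t=1.833
for th in(1.6,1.833):
  q=lambda a,y,o:[38-a*np.cos(th)-o*np.sin(th),y,41+a*np.sin(th)-o*np.cos(th)]
  for n,x,y in(("side",210,190),("top",250,180)):
    print(th,n,((proj(n,tow(ST,np.array([q(101,8,2),q(101,-8,2),q(58,32,3),q(58,-32,3)])/1000))-[x,y])*6).round().tolist())
E
```

```text
clock: 6.95
tcp_pos: [0.5558, -0.137, 0.2574]
orientation: [3.108, -0.458, 0.001]
force: [0.6, 0.4, 0.8]
finger_gap: 0.525
t 6.95 tcp [ 0.5558 -0.137   0.2574] ang -16.77 R2 [ 0. -0. -1.] gap 4.49 F [0.6 0.4 0.8]
tool delta cm [-3.79 -0.1  23.94] twist 0.13
1.6 side [[417.0, 181.0], [408.0, 215.0], [423.0, 210.0], [390.0, 345.0]]
1.6 top [[347.0, 233.0], [382.0, 245.0], [286.0, 229.0], [424.0, 272.0]]
1.833 side [[482.0, 196.0], [475.0, 230.0], [459.0, 217.0], [428.0, 352.0]]
1.833 top [[362.0, 182.0], [398.0, 193.0], [295.0, 200.0], [433.0, 244.0]]
```

View pics/side6.png

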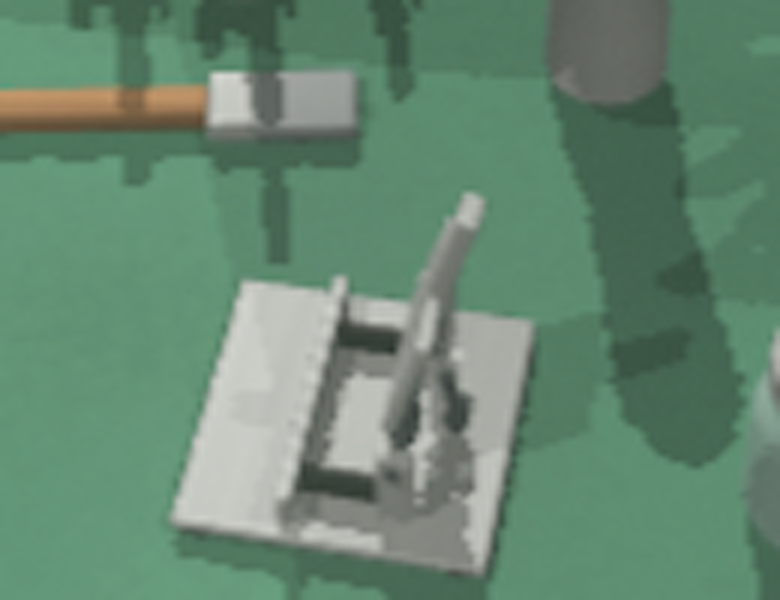

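View pics/top6.png

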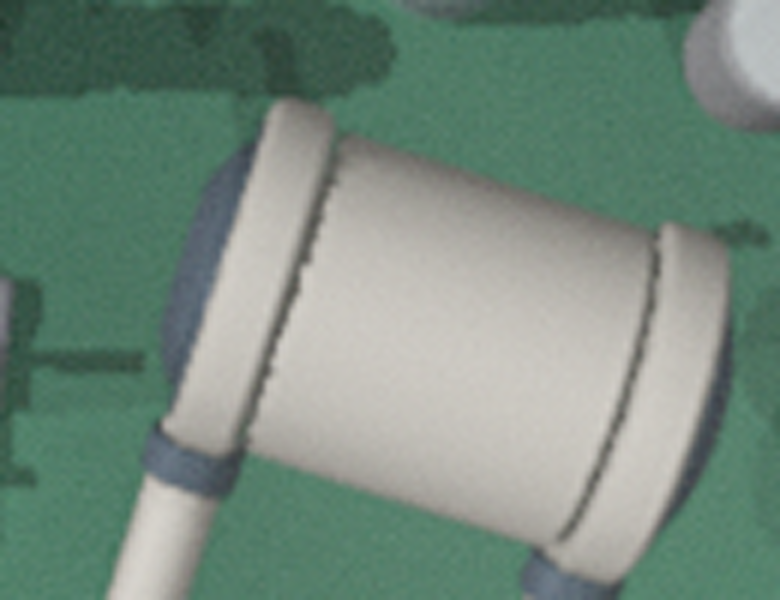

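The side view shows the back at its stop: the tip is at (472,195), where 1.833 rad predicts it. Next I'll twist to the lid's angle and move over it.

```bash
python3 -m creep '[{"tx":0,"ty":0,"tz":0,"twist":-10.4,"jaw":4.5},{"tx":0,"ty":0,"tz":0,"twist":-10.4,"jaw":4.5},{"tx":0,"ty":0,"tz":0,"twist":-10.4,"jaw":4.5},{"tx":0,"ty":0,"tz":0,"twist":-10.4,"jaw":4.5},{"tx":0,"ty":0,"tz":0,"twist":-10.4,"jaw":4.5},{"tx":0,"ty":0,"tz":0,"twist":-10.4,"jaw":4.5},{"tx":0,"ty":0,"tz":0,"twist":-10.4,"jaw":4.5},{"tx":0,"ty":0,"tz":0,"twist":-10.4,"jaw":4.5}]'
python3 -m creep '[{"tx":0,"ty":0,"tz":0,"twist":-10.4,"jaw":4.5},{"tx":0,"ty":0,"tz":0,"twist":-10.4,"jaw":4.5},{"tx":0,"ty":0,"tz":0,"twist":0,"jaw":4.5}]'
python3 - <<'E'
from h import *
delta([.563,.2205,.257],87.7)
E
```

```text
clock: 8.05
tcp_pos: [0.5562, -0.137, 0.2546]
orientation: [-2.622, -1.728, 0.002]
force: [0.8, -0.1, -0.6]
finger_gap: 0.529
clock: 8.43
tcp_pos: [0.5562, -0.137, 0.2548]
orientation: [-2.275, -2.164, 0.001]
force: [0.0, -0.3, 0.2]
finger_gap: 0.53
t 8.425 tcp [ 0.5562 -0.137   0.2548] ang 87.15 R2 [-0.002  0.    -1.   ] gap 4.52 F [ 0.  -0.3  0.2]
tool delta cm [35.74 -1.1  -0.21] twist -0.55
```

```bash
python3 -m creep '[{"tx":2.5,"ty":0,"tz":0,"twist":-0.5,"jaw":4},{"tx":4.5,"ty":-0.2,"tz":0,"twist":0,"jaw":4},{"tx":4.5,"ty":-0.2,"tz":0,"twist":0,"jaw":4},{"tx":4.5,"ty":-0.2,"tz":0,"twist":0,"jaw":4},{"tx":4.5,"ty":-0.2,"tz":0,"twist":0,"jaw":4},{"tx":4.5,"ty":-0.2,"tz":0,"twist":0,"jaw":4},{"tx":4.5,"ty":-0.2,"tz":0,"twist":0,"jaw":4},{"tx":4.0,"ty":-0.1,"tz":0,"twist":0,"jaw":4}]'
python3 -m creep '[{"tx":2.2,"ty":0,"tz":0,"twist":0,"jaw":4},{"tx":0,"ty":0,"tz":0,"twist":0,"jaw":4}]'
python3 - <<'E'
from h import *
import cv2
delta([.563,.2205,.155],87.7)
for n,x,y in(("side",190,50),("top",120,180)):
    im=cams.capture(n)["img"][y:y+130,x:x+130,::-1];cv2.imwrite(f"pics/{n}7.png",cv2.resize(im,None,fx=4.6,fy=4.6,interpolation=cv2.INTER_CUBIC))
E
```

```text
clock: 9.43
tcp_pos: [0.5565, 0.1999, 0.2552]
orientation: [-2.269, -2.172, 0.001]
force: [1.0, -0.8, 0.2]
finger_gap: 0.467
clock: 9.68
tcp_pos: [0.5575, 0.2211, 0.2551]
orientation: [-2.265, -2.177, 0.002]
force: [-0.3, -1.3, -0.2]
finger_gap: 0.467
t 9.675 tcp [0.5575 0.2211 0.2551] ang 87.74 R2 [-0.001 -0.001 -1.   ] gap 3.99 F [-0.3 -1.3 -0.2]
tool delta cm [-0.03  0.56 10.01] twist 0.04
```

View pics/side7.png

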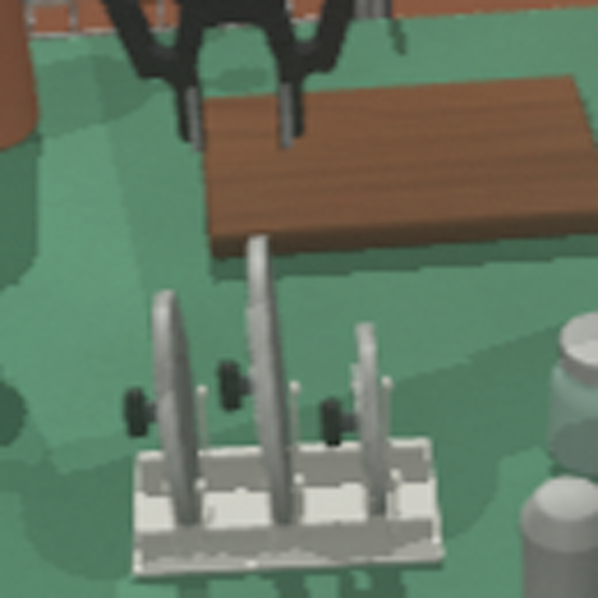

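View pics/top7.png

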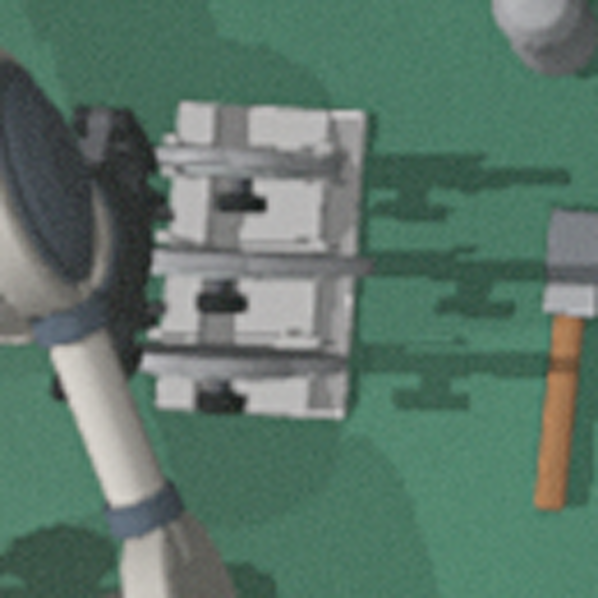

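Run:
```python
from h import *
for P in([.5575,.2211,.2551],[.5575,.2211,.183],[.563,.2205,.183],[.567,.2205,.183],[.567,.2205,.013],[.560,.2205,.183]):
    print(P,((proj("side",P)[0]-[190,50])*4.6).round(1))
```

```text
[0.5575, 0.2211, 0.2551] [240.4 145.6]
[0.5575, 0.2211, 0.183] [249.3 261.1]
[0.563, 0.2205, 0.183] [259.1 261. ]
[0.567, 0.2205, 0.183] [266.2 260.5]
[0.567, 0.2205, 0.013] [282.3 493.4]
[0.56, 0.2205, 0.183] [253.8 261.4]
```

The fingers straddle the large lid. The offset still to go is about 5.5 mm in ty, and the lid's top is at x≈0.563. Descending.

```bash
python3 -m creep '[{"tx":0,"ty":0.6,"tz":1,"twist":0,"jaw":4},{"tx":0,"ty":0,"tz":2.5,"twist":0,"jaw":4},{"tx":0,"ty":0,"tz":2.5,"twist":0,"jaw":4},{"tx":0,"ty":0,"tz":2.5,"twist":0,"jaw":4},{"tx":0,"ty":0,"tz":1.5,"twist":0,"jaw":4},{"tx":0,"ty":0,"tz":0,"twist":0,"jaw":4}]'
python3 - <<'E'
from h import *
import cv2
delta([.563,.2205,.154],87.7)
for n,x,y in(("side",190,50),):
    im=cams.capture(n)["img"][y:y+130,x:x+130,::-1];cv2.imwrite(f"pics/{n}8.png",cv2.resize(im,None,fx=4.6,fy=4.6,interpolation=cv2.INTER_CUBIC))
E
```

```text
clock: 10.52
tcp_pos: [0.5632, 0.2192, 0.1541]
orientation: [-2.265, -2.175, 0.004]
force: [0.4, 0.6, -0.8]
finger_gap: 0.467
t 10.525 tcp [0.5632 0.2192 0.1541] ang 87.68 R2 [-0.003 -0.001 -1.   ] gap 3.99 F [ 0.4  0.6 -0.8]
tool delta cm [ 0.13 -0.02  0.01] twist -0.02
```

View pics/side8.png

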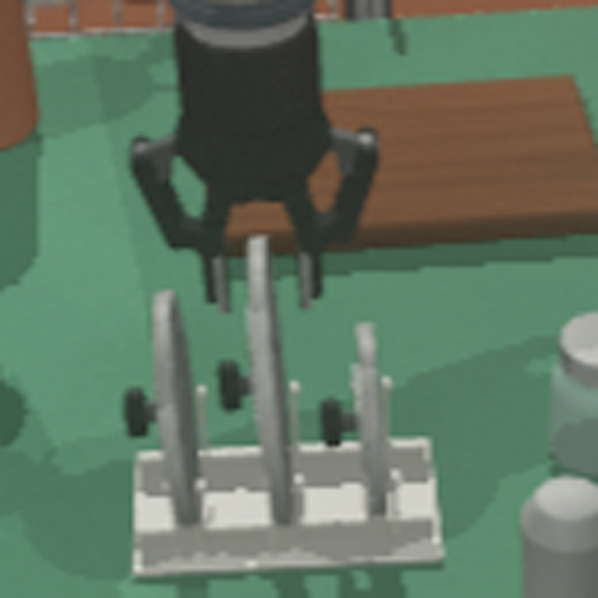

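The lid's rim is centred between the two fingers, at (262,260), with clear space to its neighbours. Closing.

```bash
python3 -m creep '[{"tx":0.1,"ty":0,"tz":0,"twist":0,"jaw":0.5},{"tx":0,"ty":0,"tz":0,"twist":0,"jaw":0.5},{"tx":0,"ty":0,"tz":0,"twist":0,"jaw":0.5},{"tx":0,"ty":0,"tz":0,"twist":0,"jaw":0.5},{"tx":0,"ty":0,"tz":0,"twist":0,"jaw":0.5}]'
python3 -m creep '[{"tx":0,"ty":0,"tz":-0.5,"twist":0,"jaw":0.5},{"tx":0,"ty":0,"tz":-0.5,"twist":0,"jaw":0.5},{"tx":0,"ty":0,"tz":-1,"twist":0,"jaw":0.5},{"tx":0,"ty":0,"tz":-1,"twist":0,"jaw":0.5},{"tx":0,"ty":0,"tz":0,"twist":0,"jaw":0.5}]'
python3 - <<'E'
from h import *
import cv2
delta([.563,.2205,.154],87.7)
for n,x,y in(("side",190,50),):
    im=cams.capture(n)["img"][y:y+130,x:x+130,::-1];cv2.imwrite(f"pics/{n}9.png",cv2.resize(im,None,fx=4.6,fy=4.6,interpolation=cv2.INTER_CUBIC))
E
```

```text
clock: 11.2
tcp_pos: [0.5644, 0.2212, 0.1573]
orientation: [2.264, 2.176, 0.004]
force: [2.4, 0.6, 5.6]
finger_gap: 0.109
clock: 11.82
tcp_pos: [0.5638, 0.2212, 0.1877]
orientation: [2.264, 2.177, 0.003]
force: [2.0, 0.5, -2.1]
finger_gap: 0.104
t 11.825 tcp [0.5638 0.2212 0.1877] ang 87.76 R2 [ 0.002  0.001 -1.   ] gap 0.89 F [ 2.   0.5 -2.1]
tool delta cm [-0.08 -0.08  3.37] twist 0.06
```

View pics/side9.png

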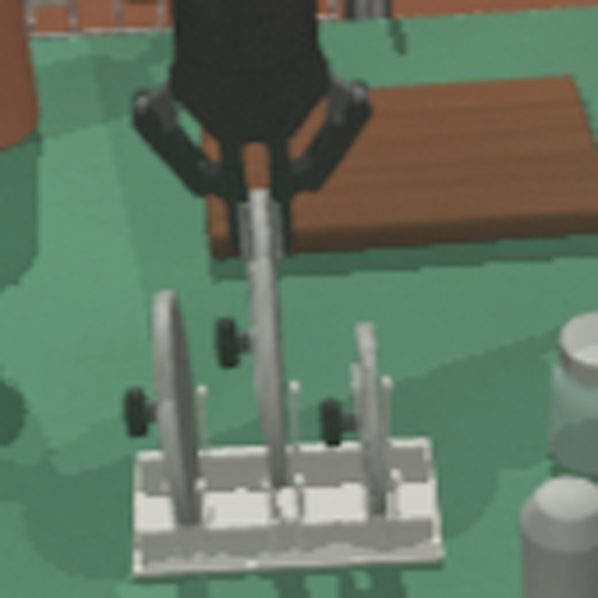

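The lid is gripped (0.9 cm gap) and rising with its neighbours undisturbed. Raising it further, then carrying it gently.

```bash
python3 -m creep '[{"tx":0,"ty":0,"tz":-1,"twist":0,"jaw":0.5},{"tx":0,"ty":0,"tz":-1.5,"twist":0,"jaw":0.5},{"tx":0,"ty":0,"tz":-1.5,"twist":0,"jaw":0.5},{"tx":0,"ty":0,"tz":-1.5,"twist":0,"jaw":0.5},{"tx":0,"ty":0,"tz":-1.0,"twist":0,"jaw":0.5},{"tx":0,"ty":0,"tz":-0.5,"twist":0,"jaw":0.5},{"tx":0,"ty":0,"tz":0,"twist":0,"jaw":0.5}]'
python3 - <<'E'
from h import *
t=tow(ST,[.012,0,.24])[0];print(t)
delta(t,73.1)
E
```

```text
clock: 12.75
tcp_pos: [0.5637, 0.2211, 0.256]
orientation: [2.265, 2.177, 0.0]
force: [0.2, 0.6, -2.9]
finger_gap: 0.104
[ 0.58118163 -0.14378888  0.24      ]
t 12.75 tcp [0.5637 0.2211 0.256 ] ang 87.75 R2 [ 0.  0. -1.] gap 0.88 F [ 0.2  0.6 -2.9]
tool delta cm [-36.39   3.18   1.59] twist 14.65
```

```bash
python3 -m creep '[{"tx":-1,"ty":0,"tz":0,"twist":0,"jaw":0.5},{"tx":-2,"ty":0.2,"tz":0,"twist":0,"jaw":0.5},{"tx":-3,"ty":0.2,"tz":0,"twist":0,"jaw":0.5},{"tx":-3,"ty":0.2,"tz":0,"twist":0,"jaw":0.5},{"tx":-3,"ty":0.2,"tz":0,"twist":0,"jaw":0.5},{"tx":-3,"ty":0.2,"tz":0,"twist":0,"jaw":0.5},{"tx":-3,"ty":0.2,"tz":0,"twist":0,"jaw":0.5},{"tx":-3,"ty":0.2,"tz":0,"twist":0,"jaw":0.5}]'
python3 -m creep '[{"tx":-3,"ty":0.2,"tz":0,"twist":0,"jaw":0.5},{"tx":-3,"ty":0.2,"tz":0,"twist":0,"jaw":0.5},{"tx":-2.5,"ty":0.2,"tz":0,"twist":0,"jaw":0.5},{"tx":-2,"ty":0.2,"tz":0,"twist":0,"jaw":0.5},{"tx":-1.5,"ty":0,"tz":0,"twist":0,"jaw":0.5},{"tx":-1,"ty":0,"tz":0,"twist":0,"jaw":0.5},{"tx":-0.5,"ty":0,"tz":0,"twist":0,"jaw":0.5},{"tx":0,"ty":0,"tz":0,"twist":2,"jaw":0.5}]'
python3 -m creep '[{"tx":0,"ty":0,"tz":0,"twist":4,"jaw":0.5},{"tx":0,"ty":0,"tz":0,"twist":4,"jaw":0.5},{"tx":0,"ty":0,"tz":0,"twist":3,"jaw":0.5},{"tx":0,"ty":0,"tz":0,"twist":1.6,"jaw":0.5},{"tx":0,"ty":0,"tz":0,"twist":0,"jaw":0.5},{"tx":0,"ty":0,"tz":0,"twist":0,"jaw":0.5}]'
python3 - <<'E'
from h import *
import cv2
delta([.5812,-.1438,.24],73.1)
for n,x,y in(("side",210,150),("top",230,150)):
    im=cams.capture(n)["img"][y:y+140,x:x+140,::-1];cv2.imwrite(f"pics/{n}10.png",cv2.resize(im,None,fx=4.2,fy=4.2,interpolation=cv2.INTER_CUBIC))
E
```

```text
clock: 13.75
tcp_pos: [0.5689, 0.0082, 0.2556]
orientation: [2.266, 2.176, -0.001]
force: [0.2, -0.4, -3.1]
finger_gap: 0.105
clock: 14.75
tcp_pos: [0.5721, -0.1244, 0.2558]
orientation: [-2.304, -2.135, -0.0]
force: [0.6, 0.4, -2.3]
finger_gap: 0.109
clock: 15.5
tcp_pos: [0.5721, -0.1244, 0.2558]
orientation: [-2.522, -1.873, -0.0]
force: [0.8, -0.1, -2.9]
finger_gap: 0.106
t 15.5 tcp [ 0.5721 -0.1244  0.2558] ang 73.18 R2 [-0.  0. -1.] gap 0.9 F [ 0.8 -0.1 -2.9]
tool delta cm [-1.59  1.43  1.58] twist 0.08
```

View pics/side10.png

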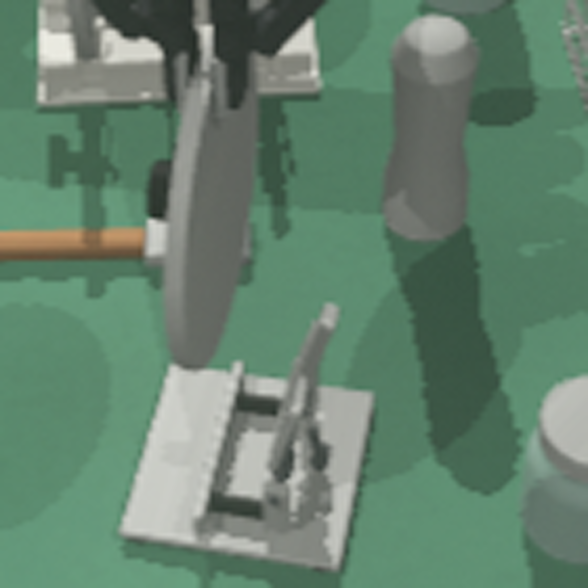

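View pics/top10.png

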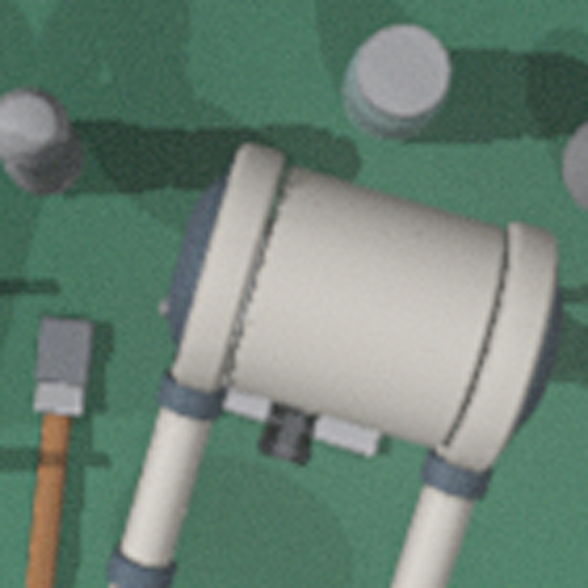

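```bash
cat >> h.py <<'E'
def overlay(file,n,x,y,k,pose,zb,lean=0):
    import cv2
    im=cv2.imread(file);t=np.linspace(0,2*np.pi,73)
    for sx,r,col in((-.005,.085,(0,0,255)),(.005,.085,(0,255,255)),(-.031,.015,(255,0,255))):
        L=np.c_[np.full(73,sx),r*np.sin(t),.085+r*np.cos(t)]
        c,s=np.cos(lean),np.sin(lean)
        L=np.c_[L[:,0]*c+L[:,2]*s,L[:,1],-L[:,0]*s+L[:,2]*c+zb]
        p=((proj(n,tow(pose,L))-[x,y]+.5)*k).astype(int)
        cv2.polylines(im,[p],False,col,1)
    cv2.imwrite(file.replace(".png","o.png"),im)
E
python3 - <<'E'
from h import *
p=[.5721,-.1244,np.radians(-16.8)]
overlay("pics/side10.png","side",210,150,4.2,p,.1115)
overlay("pics/top10.png","top",230,150,4.2,p,.1115)
E
```

```text
(no output)
```

View pics/side10o.png

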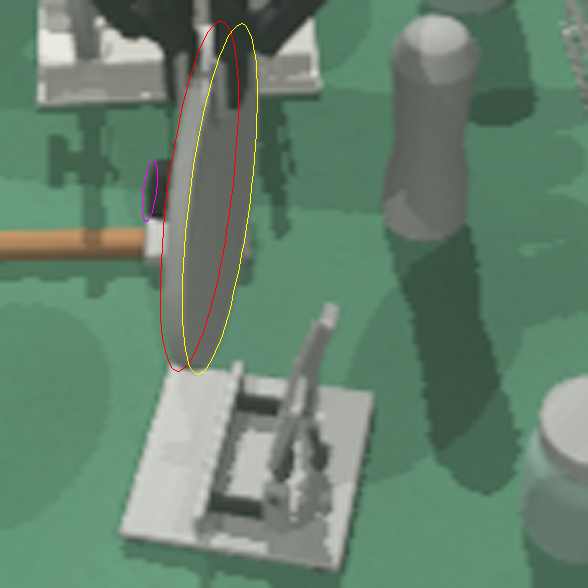

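View pics/top10o.png

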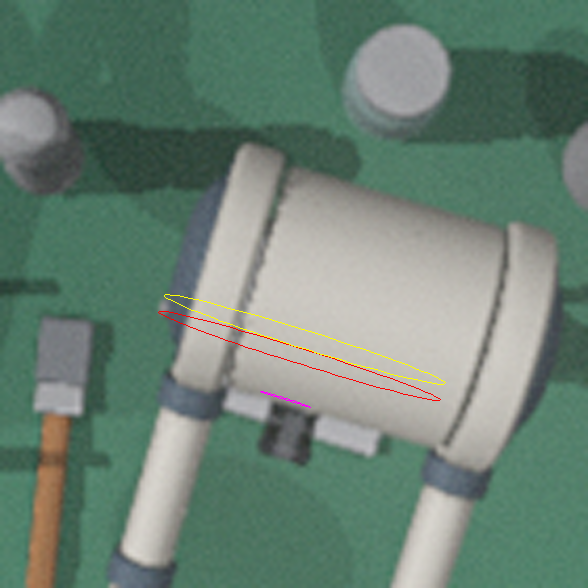

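The overlay agrees with the lid in the side view to about 1 px, so the held pose is as modelled. Moving over the channel, aiming at lid mid-plane x 10.5 mm in the stand frame.

```bash
python3 -m creep '[{"tx":-0.5,"ty":0.4,"tz":0,"twist":0,"jaw":0.5},{"tx":-0.6,"ty":0.5,"tz":0,"twist":0,"jaw":0.5},{"tx":-0.5,"ty":0.4,"tz":0.5,"twist":0,"jaw":0.5},{"tx":0,"ty":0,"tz":1.5,"twist":0,"jaw":0.5},{"tx":0,"ty":0,"tz":1.5,"twist":0,"jaw":0.5},{"tx":0,"ty":0,"tz":1.5,"twist":0,"jaw":0.5},{"tx":0,"ty":0,"tz":0.5,"twist":0,"jaw":0.5},{"tx":0,"ty":0,"tz":0,"twist":0,"jaw":0.5}]'
python3 - <<'E'
from h import *
import cv2
delta(tow(ST,[.0105,0,.1573])[0],73.1)
s=readout.read_state();p=s["tcp_pos"]
for n,x,y in(("side",210,150),):
    im=cams.capture(n)["img"][y:y+140,x:x+140,::-1];cv2.imwrite(f"pics/{n}11.png",cv2.resize(im,None,fx=4.2,fy=4.2,interpolation=cv2.INTER_CUBIC))
overlay("pics/side11.png","side",210,150,4.2,[p[0],p[1],-.295],p[2]-.1443)
E
```

```text
clock: 16.6
tcp_pos: [0.5797, -0.1435, 0.2002]
orientation: [-2.522, -1.872, 0.001]
force: [0.3, 0.2, -2.2]
finger_gap: 0.103
t 16.6 tcp [ 0.5797 -0.1435  0.2002] ang 73.16 R2 [-0.001  0.    -1.   ] gap 0.88 F [ 0.3  0.2 -2.2]
tool delta cm [0.01 0.01 4.29] twist 0.06
```

View pics/side11o.png

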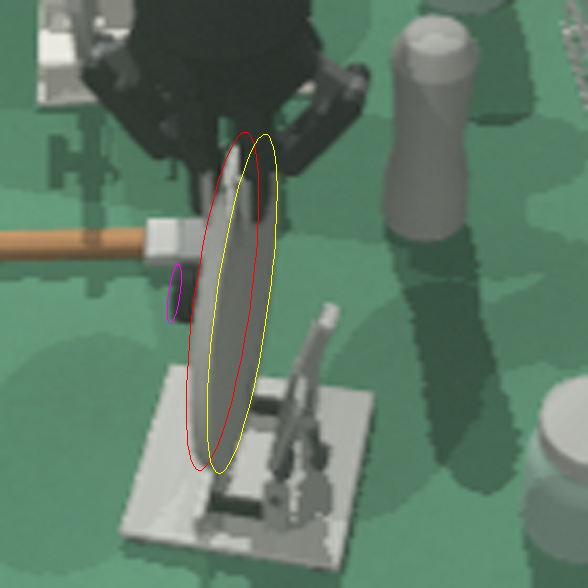

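The lid hangs over the channel and the overlay sits within 1 px, perhaps 1 mm off towards +x. Lowering with a slight correction.

```bash
python3 -m creep '[{"tx":0,"ty":-0.1,"tz":0.8,"twist":0,"jaw":0.5},{"tx":0,"ty":0,"tz":1.0,"twist":0,"jaw":0.5},{"tx":0,"ty":0,"tz":0.8,"twist":0,"jaw":0.5},{"tx":0,"ty":0,"tz":0.5,"twist":0,"jaw":0.5},{"tx":0,"ty":0,"tz":0.4,"twist":0,"jaw":0.5},{"tx":0,"ty":0,"tz":0,"twist":0,"jaw":0.5}]'
python3 - <<'E'
from h import *
import cv2
delta(tow(ST,[.0105,0,.1573])[0],73.1)
s=readout.read_state();p=s["tcp_pos"]
for n,x,y in(("side",210,150),):
    im=cams.capture(n)["img"][y:y+140,x:x+140,::-1];cv2.imwrite(f"pics/{n}12.png",cv2.resize(im,None,fx=4.2,fy=4.2,interpolation=cv2.INTER_CUBIC))
E
```

```text
clock: 17.4
tcp_pos: [0.5788, -0.1433, 0.1654]
orientation: [-2.523, -1.872, 0.0]
force: [-0.0, -0.2, -1.8]
finger_gap: 0.106
t 17.4 tcp [ 0.5788 -0.1433  0.1654] ang 73.14 R2 [-0.  0. -1.] gap 0.9 F [-0.  -0.2 -1.8]
tool delta cm [0.03 0.09 0.81] twist 0.04
```

View pics/side12.png

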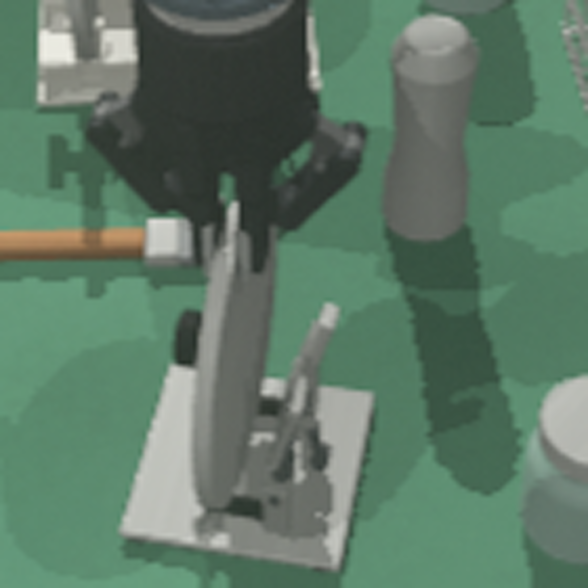

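```bash
python3 -m creep '[{"tx":0,"ty":0,"tz":0.3,"twist":0,"jaw":0.5},{"tx":0,"ty":0,"tz":0.3,"twist":0,"jaw":0.5},{"tx":0,"ty":0,"tz":0,"twist":0,"jaw":0.5}]'
python3 -m creep '[{"tx":0,"ty":0,"tz":0.2,"twist":0,"jaw":0.5},{"tx":0,"ty":0,"tz":0,"twist":0,"jaw":0.5}]'
```

```text
clock: 17.82
tcp_pos: [0.5787, -0.1433, 0.1593]
orientation: [-2.523, -1.872, 0.001]
force: [-0.1, 0.3, -2.1]
finger_gap: 0.107
clock: 18.08
tcp_pos: [0.579, -0.1434, 0.1579]
orientation: [2.523, 1.872, 0.0]
force: [0.1, -0.6, -2.2]
finger_gap: 0.108
```

```bash
python3 -m creep '[{"tx":0,"ty":0,"tz":0.2,"twist":0,"jaw":0.5},{"tx":0,"ty":0,"tz":0,"twist":0,"jaw":0.5}]'
python3 -m creep '[{"tx":0,"ty":0,"tz":0.2,"twist":0,"jaw":0.5},{"tx":0,"ty":0,"tz":0,"twist":0,"jaw":0.5}]'
```

```text
clock: 18.32
tcp_pos: [0.5793, -0.1436, 0.1574]
orientation: [2.522, 1.871, 0.002]
force: [-1.2, -1.0, 5.2]
finger_gap: 0.104
clock: 18.58
tcp_pos: [0.5795, -0.1438, 0.1572]
orientation: [2.52, 1.87, 0.004]
force: [-3.5, -0.6, 10.9]
finger_gap: 0.102
```

Run:
```python
from h import *
import cv2
delta(tow(ST,[.0105,0,.1573])[0],73.1)
s=readout.read_state();p=s["tcp_pos"]
for n,x,y in(("side",210,170),):
    im=cams.capture(n)["img"][y:y+120,x:x+120,::-1];cv2.imwrite(f"pics/{n}13.png",cv2.resize(im,None,fx=5,fy=5,interpolation=cv2.INTER_CUBIC))
overlay("pics/side13.png","side",210,170,5,[p[0],p[1],-.295],p[2]-.1443)
```

```text
t 18.575 tcp [ 0.5795 -0.1438  0.1572] ang 73.14 R2 [ 0.004 -0.002 -1.   ] gap 0.87 F [-3.5 -0.6 10.9]
tool delta cm [ 0.05  0.01 -0.01] twist 0.04
```

View pics/side13o.png

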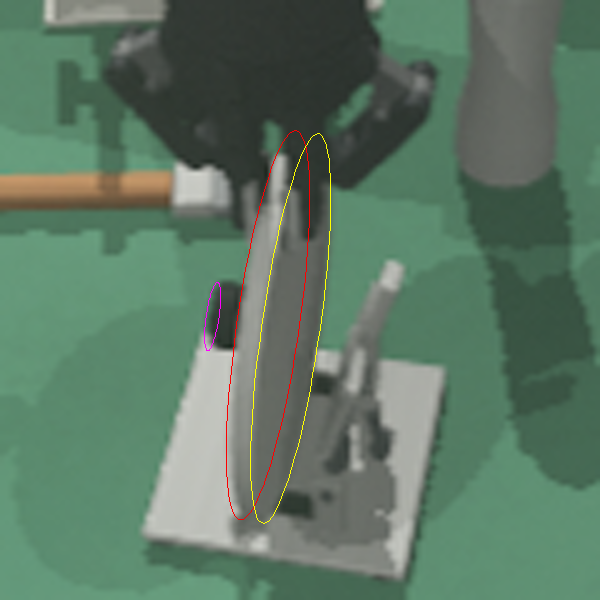

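The force rises at z = 0.1574, which is where the model puts the lid on both ribs, and the picture shows the lid inside the channel behind the lip. I'll ease off, open a little, and let the fingers guide the lid back.

```bash
python3 -m creep '[{"tx":0,"ty":0,"tz":-0.3,"twist":0,"jaw":0.5},{"tx":0,"ty":0,"tz":0,"twist":0,"jaw":1.6},{"tx":0,"ty":0.2,"tz":0,"twist":0,"jaw":1.8},{"tx":0,"ty":0.3,"tz":0,"twist":0,"jaw":2},{"tx":0,"ty":0.3,"tz":0,"twist":0,"jaw":2},{"tx":0,"ty":0.3,"tz":0,"twist":0,"jaw":2},{"tx":0,"ty":0,"tz":0,"twist":0,"jaw":2}]'
python3 - <<'E'
from h import *
import cv2
delta(tow(ST,[.052,0,.1573])[0],73.1)
for n,x,y in(("side",210,170),):
    im=cams.capture(n)["img"][y:y+120,x:x+120,::-1];cv2.imwrite(f"pics/{n}14.png",cv2.resize(im,None,fx=5,fy=5,interpolation=cv2.INTER_CUBIC))
E
```

```text
clock: 19.5
tcp_pos: [0.5896, -0.1466, 0.1566]
orientation: [-2.523, -1.872, 0.0]
force: [1.0, 0.6, -0.0]
finger_gap: 0.237
t 19.5 tcp [ 0.5896 -0.1466  0.1566] ang 73.14 R2 [-0.  0. -1.] gap 2.02 F [ 1.   0.6 -0. ]
tool delta cm [ 0.02  3.11 -0.07] twist 0.04
```

View pics/side14.png

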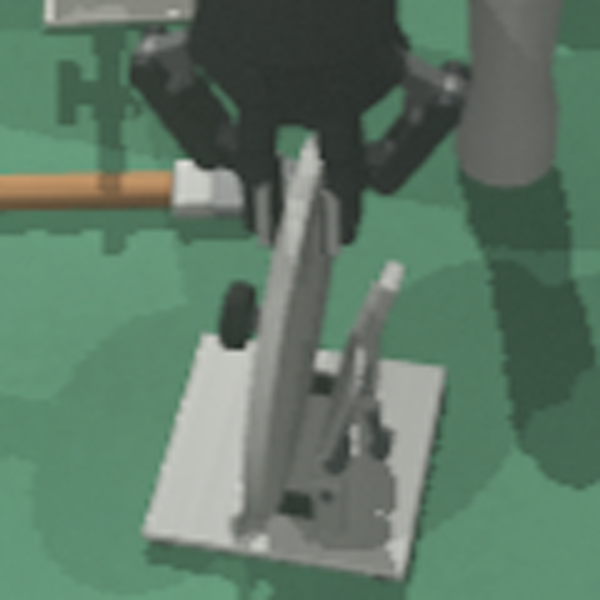

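The lid's top is leaning back onto the rear finger at about (310,150), and the foot is still behind the lip. Easing further back.

```bash
python3 -m creep '[{"tx":0,"ty":0.4,"tz":0,"twist":0,"jaw":2.2},{"tx":0,"ty":0.4,"tz":0,"twist":0,"jaw":2.4},{"tx":0,"ty":0.4,"tz":0,"twist":0,"jaw":2.6},{"tx":0,"ty":0.4,"tz":0,"twist":0,"jaw":2.8},{"tx":0,"ty":0.4,"tz":0,"twist":0,"jaw":3},{"tx":0,"ty":0.4,"tz":0,"twist":0,"jaw":3},{"tx":0,"ty":0.4,"tz":0,"twist":0,"jaw":3},{"tx":0,"ty":0.2,"tz":0,"twist":0,"jaw":3}]'
python3 - <<'E'
from h import *
import cv2
delta(tow(ST,[.052,0,.1573])[0],73.1)
for n,x,y in(("side",210,170),):
    im=cams.capture(n)["img"][y:y+120,x:x+120,::-1];cv2.imwrite(f"pics/{n}15.png",cv2.resize(im,None,fx=5,fy=5,interpolation=cv2.INTER_CUBIC))
overlay("pics/side15.png","side",210,170,5,[*tow(ST,[.0135,0,0])[0][:2],-.295],.013,np.radians(16))
E
```

```text
clock: 20.55
tcp_pos: [0.6184, -0.1553, 0.1567]
orientation: [-2.523, -1.872, 0.0]
force: [0.0, -1.2, 0.1]
finger_gap: 0.35
t 20.55 tcp [ 0.6184 -0.1553  0.1567] ang 73.14 R2 [-0.  0. -1.] gap 2.99 F [ 0.  -1.2  0.1]
tool delta cm [ 0.02  0.11 -0.06] twist 0.04
```

View pics/side15o.png

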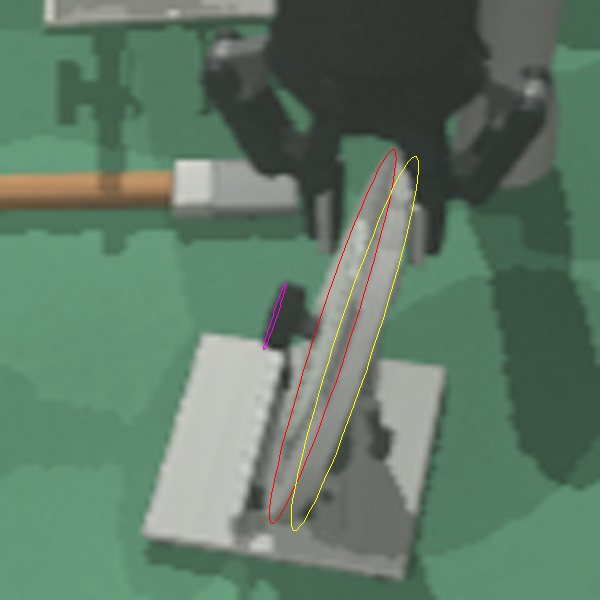

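The lid is leaning in the stand close to the predicted 16° pose, with forces near zero. I'll open slightly more and lift straight off.

```bash
python3 -m creep '[{"tx":0,"ty":0.2,"tz":0,"twist":0,"jaw":3.4},{"tx":0,"ty":0.1,"tz":0,"twist":0,"jaw":3.4},{"tx":0,"ty":0,"tz":-0.5,"twist":0,"jaw":3.4},{"tx":0,"ty":0,"tz":-1,"twist":0,"jaw":3.4},{"tx":0,"ty":0,"tz":-2,"twist":0,"jaw":3.4},{"tx":0,"ty":0,"tz":-3,"twist":0,"jaw":3.4},{"tx":0,"ty":0,"tz":-3,"twist":0,"jaw":3.4},{"tx":0,"ty":0,"tz":-2,"twist":0,"jaw":3.4}]'
python3 -m creep '[{"tx":3,"ty":0,"tz":0,"twist":0,"jaw":3.4},{"tx":4.5,"ty":0,"tz":0,"twist":0,"jaw":3.4},{"tx":4.5,"ty":0,"tz":0,"twist":0,"jaw":3.4},{"tx":4.5,"ty":0,"tz":0,"twist":0,"jaw":3.4},{"tx":3,"ty":0,"tz":0,"twist":0,"jaw":3.4},{"tx":0,"ty":0,"tz":0,"twist":0,"jaw":3.4},{"tx":0,"ty":0,"tz":0,"twist":0,"jaw":3.4}]'
python3 - <<'E'
from h import *
import cv2
delta(tow(ST,[.052,0,.1573])[0],73.1)
for n,x,y in(("side",210,170),("top",240,160)):
    im=cams.capture(n)["img"];cv2.imwrite(f"pics/{n}16f.png",im[:,:,::-1]);im=im[y:y+120,x:x+120,::-1]
    f=f"pics/{n}16.png";cv2.imwrite(f,cv2.resize(im,None,fx=5,fy=5,interpolation=cv2.INTER_CUBIC))
    overlay(f,n,x,y,5,[*tow(ST,[.0135,0,0])[0][:2],-.295],.013,np.radians(16))
E
```

```text
clock: 21.6
tcp_pos: [0.6213, -0.1562, 0.2759]
orientation: [2.52, 1.87, 0.004]
force: [0.1, -0.9, -0.3]
finger_gap: 0.399
clock: 22.48
tcp_pos: [0.6775, 0.0299, 0.2729]
orientation: [2.522, 1.871, 0.001]
force: [0.3, -0.2, -0.3]
finger_gap: 0.398
t 22.475 tcp [0.6775 0.0299 0.2729] ang 73.13 R2 [ 0.001 -0.001 -1.   ] gap 3.4 F [ 0.3 -0.2 -0.3]
tool delta cm [-19.42  -0.2   11.56] twist 0.03
```

View pics/side16o.png

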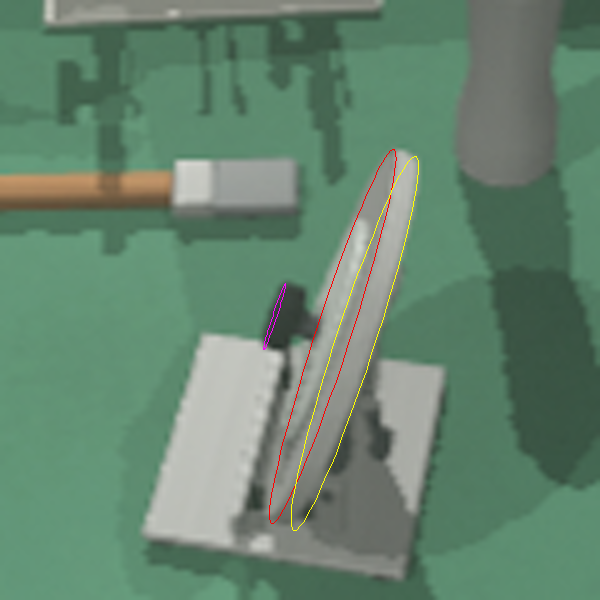

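View pics/top16o.png

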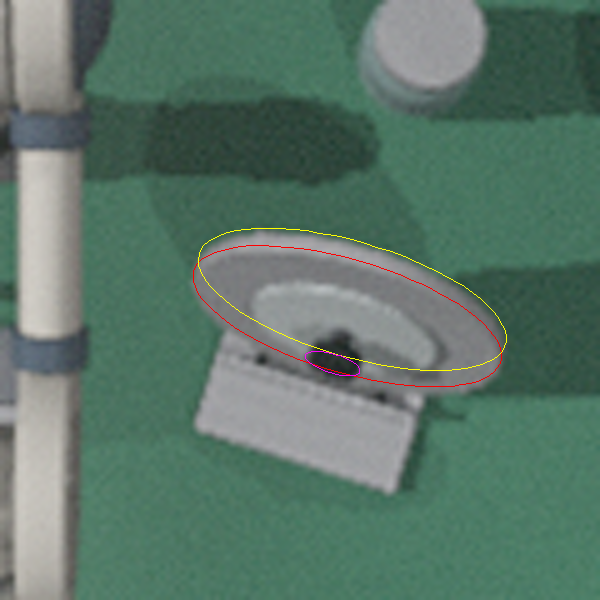

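View pics/side16f.png

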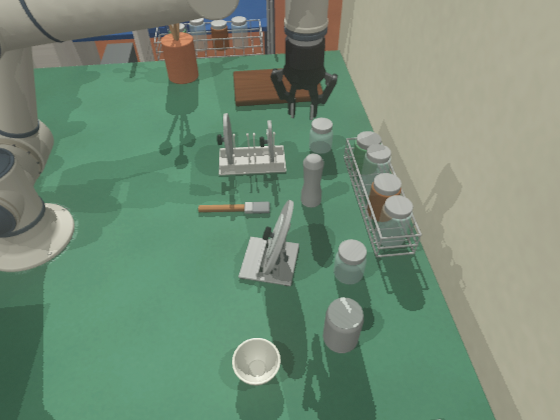

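The lid rests as modelled, leaning about 16° and centred to within about 2 mm, with its knob to the front and the hand clear. One last check that the other lids haven't moved, then I'll hand in.

Run:
```python
import cv2,numpy as np
a=cv2.imread("pics/side0.png",0);b=cv2.imread("pics/side16f.png",0)
for n,(x,y,w,h) in dict(med=(216,112,18,45),small=(262,120,12,40),brush=(197,200,75,14),jar_a=(333,240,36,45),bowl=(230,338,54,50),can=(322,296,44,58),mill=(300,152,26,56),jar_b=(308,118,28,36)).items():
    t=a[y:y+h,x:x+w];r=cv2.matchTemplate(b[y-8:y+h+8,x-8:x+w+8],t,cv2.TM_CCOEFF_NORMED);_,v,_,l=cv2.minMaxLoc(r);print(n,round(v,3),l[0]-8,l[1]-8)
from plant import arm,readout
s=readout.read_state();print(s["clock"],s["joint_vel"].round(3))
arm.hand_in()
```

```text
med 0.955 0 0
small 0.944 0 0
brush 0.904 0 0
jar_a 0.999 0 0
bowl 0.925 0 0
can 0.924 0 0
mill 0.973 0 0
jar_b 0.994 0 0
22.575 [-0.005 -0.     0.006  0.002 -0.003  0.   ]
the job is handed in; nothing more can be done
```

I opened the stand's back past its snap point to the stop. I then set the largest lid down in the stand on both ribs, behind the lip, leaning on the open rest with its knob to the front. I handed the job in at 22.6 s; no verdict was reported.

**Last checks:**
- **Back:** the picture after release put its tip where 1.833 rad predicts it, and it was still open with the lid resting on it.
- **Large lid:** both camera views agreed to within a few mm with the model pose: 16° lean, foot at stand x 13.5 mm, middle of the width. The wrist force was near zero once the lid was released, and the hand was well clear.
- **Other objects:** the two other lids, the mill, jars, brush, bowl and can showed no shift against the first side picture. That comparison works in whole pixels, so about 2 mm.

**What went wrong on the way:** one move call was refused for missing keys and moved nothing. The fingers slipped to the end of the tab near the top of its swing, but the back was already past its snap point and opened fully. No final check failed or disagreed with another.

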